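# Tighten a water-outlet cap in a splash guard, stroke by stroke, with a ring spanner

## Task

Fully tighten the loose brass hexagon cap of the water outlet with the steel ring spanner, clockwise as seen from above: the splash guard allows only a short swing, so at its end lift the spanner right off the cap, swing back and seat it again. When you feel the seal bite, nip the cap tight to about 1.5 N m (a 12 N pull at the middle of the handle) and never more than 2 N m, then lay the spanner flat on the worktop, clear of the fitting. Do not lever hard against the guard and leave the other things where they are.

Things in the scene. Friction and masses are not known exactly. Their poses are not given: they have to be found in the camera images.
- fitting: Fixed water outlet: steel base plate 125 x 150 x 6 mm with a brass spigot, carrying guard, washer and cap. Origin on the worktop, right under the vertical axis of the cap. Its x axis points to the closed back of the guard, where a pipe runs out; -x is the open side where the spanner's handle swings; z up.
- guard: Steel splash guard on the fitting, same origin and axes; walls up to z = 86 mm: back wall at x = +43 mm, side walls at y = +-40 mm (inner faces), and two cheeks, 38 to 94 mm from the cap's axis, flaring towards -x. They stop the spanner's handle when its line lies 47 degrees to either side of the fitting's -x axis (swing 94 degrees in all), also while lifted less than 45 mm.
- cap_top (a point): Centre of the top of the brass hexagon cap, 60 mm above the worktop. Cap 38 mm across flats, 20 mm high (z 40 to 60 mm, upper 6 mm chamfered 4 mm), on a round washer, 55 mm wide, top at z = 40 mm. Its x axis is square to one flat (flats every 60 degrees from it); z up.
- thread (a joint): Turn of the cap on its thread, rad, growing clockwise seen from above; starts at 0 to 0.1, run home at 1.4 (drag 0.25 N m). That is not yet tight: then the seal is dragged round with the cap (0.4 N m) for an unknown 0 to 0.4 rad more, not shown by this joint, until it bites; from there the torque climbs by 0.1 to 0.4 N m for each 10 mrad of spanner swing.
- spanner_grip (a point): Middle of the spanner's handle, half-way up: the place to grip. The handle is a straight bar 14 mm wide, 18 mm high, 185 mm long. x axis along the handle towards the ring, z up. At the start it lies flat, this point 10 mm above the worktop (bar from 1 to 19 mm). Weight 0.2 to 0.42 kg, centre of mass some 15 mm from here towards the ring.
- spanner_ring (a point): Centre of the spanner's ring, half-way up, 130 mm from spanner_grip along +x; same axes. Ring 20 mm high, 61 mm over its corners, through hexagon hole 40 mm across flats, flats square to x (1 mm play all round, 6 degrees lost motion each way). It fits with x at any multiple of 60 degrees from the cap's x. Seated fully this point is 10 mm below cap_top (z = 50 mm).
- spanner: The whole loose steel ring spanner, 248 x 61 x 20 mm; origin under the ring's centre, on its underside; axes as spanner_grip.
- cap: The brass hexagon cap itself (see cap_top); origin at its underside on the axis.
- ramekin_a: Small fluted white ramekin, 82 mm wide, 42 mm high; bystander. Origin under its centre.
- ramekin_by: Second ramekin, same size; bystander. Origin under its centre.
- timer_by: Round kitchen timer, 68 mm wide, 51 mm high, behind the fitting to the left; bystander. Origin under its centre.
- jar_by: Spice jar, 42 mm wide, 99 mm high, behind the fitting; bystander. Origin under its centre.

How it is judged:
By the outcome, as a careful person would: the job done as asked, in the order asked, and still so for the second after the job is handed in, with the robot touching nothing.
It also fails if it takes over 72 s, if anything falls off the work surface, if the arm or the gripper's body presses on something with over 40 N, if the wrist force passes 120 N, or if a joint passes its speed limit or range.

## Robot

A 6-joint arm with a two-finger parallel gripper is mounted at the origin on a cart in front of the work surface, level with it; the furniture and walls round the work are solid. World frame = base frame: x ahead of the robot, y to its left, z up, the work surface at z = 0. Lengths are in m, angles in rad, forces in N, time in s.
With the tool pointing down it reaches from about 0.35 to 0.775 m from the base axis. Payload 5.5 kg.
Tool frame: the origin (TCP) lies at the very end of the fingers, on their centre line; the grasp point (between the pads) lies 19 mm behind it; z points along the fingers, y is the line along which they close (so a half turn about z gives the same grasp; the last joint's range is limited). The gripper opens to 85 mm and grips with 20 to 120 N. Pads are 22 mm wide; open, the fingers measure 114 mm over their backs; the gripper's body (76 mm by 85 mm) begins 54 mm behind the grasp point. The pads swing forward as they close: fully open they stand 13 mm farther back than shut.
Start: joints at [-1.471, 0.313, 0.046, 1.304, 0, 1.431], TCP at [0.137, -0.559, 0.2] pointing down, gripper open.
Joint ranges: [-2.76, 2.76], [-0.86, 1.69], [-1.03, 1.26], [-2.2, 2.34], [-1.47, 1.5], [-3.14, 3.14]. Speed limits (rad/s): [2.57, 2.57, 3.14, 3.14, 3.14, 3.14].

## Interface

Orientations are given as a unit quaternion [w, x, y, z].
In Python, from workcell import env, cams, ticket, spotter gives the robot as it stands.
- The arm moves only by the tool jog_arm, never from a script. Its argument "increments" is a list that holds one entry, the list of rows, each a list of 7 numbers: the shift along the tool's x, y, z in units of 0.25 m (1.0 is 0.25 m), then the turn, a rotation vector about the tool's x, y, z in units of 180 degrees (1.0 is 180 degrees), then the closure in counts, from 0 (fully open) to 255 (shut). A call has 1 to 20 rows; each row shifts and turns the commanded pose from where the row before left it, along the tool's axes as they then stand; what a row does not reach is not made up. A row lasts 1/10 s, in which the tool goes at most 50 mm and 8.59 degrees, less where a joint would pass 70% of its speed; a pose out of reach is approached as far as the arm can. A call with a number of a shift or a turn outside -1 to 1 is refused whole. A call with a gripper value outside its range is refused whole. The fingers move at their own pace and stop on an object; "force" is the grip in N (left out, the last holds). Time passes only in rows, so rows that do not move let the fingers close. It gives the time, the measured TCP pose, the force, the opening and the grip force at its end, in the units of the state.
- env.get_state(): the state, without advancing time (a new reading comes with each control period).
- cams.read_camera(name): name is "side" or "top" or "wrist"; returns a dict with "pixels" (420x560x3 uint8, red, green, blue), "fx", "fy", "cx", "cy" (pixels), "xyz" and "attitude" of the camera in the world; the wrist camera has in their place "mount" (4x4, takes a point from camera to tool coordinates, whose origin is the TCP and whose axes are the flange's). Camera axes: x right, y down, z forward; pixel columns grow to the right and rows downward; lengths in m; the calibration is good to about 2 mm. A picture is of the moment at which its call begins: read the wrist's pose just before it. There is no depth.
- ticket.hand_in(): hands the job in; it is judged then, once.
Trained networks look in the newest picture that a camera, given by its name, has taken for a name from the list of things; names that differ only in an ending like _2 or _b are one class to them, and where a whole thing is asked for, a point or a joint stands for the part that bears it (a point fixed in the world has none). Each returns a list of dicts, best first, with "conf" (0 to 1); they miss things now and then, are a little off and sometimes report something else, mostly with a low value. They report only what shows in the picture. A call takes as long as a camera call.
- spotter.find_in(target, camera): "uv" ([column, row] in pixels, amid what is visible of it).
- spotter.cut_out(target, camera): "region" (420x560 bool, what is visible of it) and "uv" ([column, row] in pixels, amid what is visible of it).
- spotter.landmark_of(target, camera): "uv" ([column, row] in pixels: a listed point, or the origin of a listed thing).
The state is a dict: "clock": time; "joint_pos": joint angles; "qvel": joint speeds; "tau": joint torques, N m; "tcp_pos": TCP position; "orientation": TCP orientation; "wrist_force": force on the tool from outside, world axes, zero at the start; "ft_torque": the same for the moment, N m; "finger_gap": finger opening in m; "grip_force": force on a finger pad.
Only numpy, scipy, OpenCV 4.12 (cv2) and the standard library are available. Lean on these libraries where they do the work, as an engineer would, in place of code of your own. Each camera call takes 0.05 s, during which the arm holds its last target. There are 200 camera calls.

## Working session

There is one attempt and no reset: what is moved stays moved. The work goes in short steps, Python scripts to look and compute and a tool call to move; the robot and the scene stay as the last step left them, time stands still between calls to the robot, and variables do not carry over. Pictures are saved under pics/ and viewed, at most 10 in all, crops included, and the job is handed in when it is done.

Besides the shell and the picture viewer there is one more tool, called after "Emit:" by a JSON object that holds its "api" and its "payload". jog_arm: Moves the arm, as the interface text tells. Shifts and turns lie within -1 to 1; 1 stands for 0.25 m of shift or 180 degrees of turn. Its arguments: {"type":"object","properties":{"increments":{"type":"array"},"force":{"type":"number"}},"required":["increments"]}

```bash
mkdir -p pics
cat > h.py <<'E'
import numpy as np, cv2
from scipy.spatial.transform import Rotation as R
from workcell import env, cams, ticket, spotter
def rot(q): return R.from_quat([q[1],q[2],q[3],q[0]]).as_matrix()
def cam(name):
    s=env.get_state(); c=cams.read_camera(name)
    if name=="wrist":
        M=np.array(c["mount"]); A=rot(s["orientation"]); c["C"]=np.array(s["tcp_pos"])+A@M[:3,3]; c["A"]=A@M[:3,:3]
    else:
        a=np.array(c["attitude"]); c["C"]=np.array(c["xyz"]); c["A"]=a if a.shape==(3,3) else rot(a)
    return c
def px2z(c,uv,z):
    d=c["A"]@np.array([(uv[0]-c["cx"])/c["fx"],(uv[1]-c["cy"])/c["fy"],1]); return c["C"]+d*(z-c["C"][2])/d[2]
def proj(c,p):
    q=c["A"].T@(np.array(p)-c["C"]); return [q[0]/q[2]*c["fx"]+c["cx"],q[1]/q[2]*c["fy"]+c["cy"]]
def save(c,n): cv2.imwrite("pics/"+n,c["pixels"][:,:,::-1])
E
python3 - <<'E'
from h import *
np.set_printoptions(precision=4,suppress=True)
s=env.get_state(); print({k:np.round(v,3) for k,v in s.items()})
ims=[]
for n in ["top","side","wrist"]:
    c=cam(n); ims.append(c["pixels"]); print(n,c["C"],c["A"][:,2],c["fx"]); 
    if n=="wrist": print(c["mount"])
    for t,z in [("spanner_grip",.01),("spanner_ring",.01),("cap_top",.06),("fitting",0),("ramekin_a",0),("timer_by",0),("jar_by",0)]:
        for d in spotter.landmark_of(t,n)[:2]: print(t,d["uv"],round(d["conf"],2),px2z(c,d["uv"],z)[:2])
cv2.imwrite("pics/a.png",np.hstack(ims[:1])[:,:,::-1]);cv2.imwrite("pics/b.png",ims[1][:,:,::-1])
E
```

```text
{'clock': np.float64(0.0), 'joint_pos': array([-1.471,  0.314,  0.045,  1.304,  0.   ,  1.431]), 'qvel': array([-0.   , -0.   , -0.   , -0.003,  0.001,  0.   ]), 'tau': array([  0.   , -48.062,  29.854,   0.019,   0.   ,  -0.   ]), 'tcp_pos': array([ 0.137, -0.558,  0.199]), 'orientation': array([-0.001,  0.993,  0.12 ,  0.   ]), 'wrist_force': array([-0.125, -0.401, -0.476]), 'ft_torque': array([-0.02 ,  0.001,  0.005]), 'grip_force': np.float64(0.0), 'finger_gap': np.float64(0.086)}
top [ 0.3358 -0.2837  1.2525] [ 0.1824  0.0149 -0.9831] 465.63657418415914
spanner_grip [270.4, 253.4] 0.58 [ 0.4342 -0.2429]
spanner_ring [319.1, 230.8] 0.58 [ 0.4954 -0.373 ]
cap_top [215.6, 188.6] 0.59 [ 0.5994 -0.0989]
cap_top [314.0, 230.2] 0.33 [ 0.4904 -0.3563]
fitting [218.3, 195.4] 0.78 [ 0.5935 -0.0977]
ramekin_a [379.7, 260.8] 0.86 [ 0.4168 -0.5345]
ramekin_a [212.7, 191.4] 0.55 [ 0.6047 -0.0819]
timer_by [184.6, 152.4] 0.93 [0.7162 0.0006]
timer_by [365.3, 223.7] 0.19 [ 0.5165 -0.4989]
jar_by [229.7, 153.7] 0.58 [ 0.7127 -0.1261]
side [ 0.2572 -0.9926  0.4483] [ 0.372   0.8265 -0.4226] 380.48075496879244
spanner_grip [255.3, 263.2] 0.71 [ 0.4939 -0.3497]
spanner_grip [214.8, 248.5] 0.6 [ 0.4309 -0.2583]
spanner_ring [255.8, 267.2] 0.63 [ 0.4895 -0.3644]
cap_top [255.4, 214.4] 0.39 [ 0.5421 -0.2229]
cap_top [254.4, 270.9] 0.39 [ 0.4564 -0.4465]
fitting [254.9, 212.4] 0.75 [ 0.5894 -0.0913]
ramekin_a [252.6, 332.6] 0.79 [ 0.4209 -0.5317]
timer_by [282.8, 195.5] 0.58 [ 0.7123 -0.0074]
jar_by [301.2, 210.9] 0.64 [ 0.7141 -0.1298]
wrist [ 0.2166 -0.5393  0.3749] [-0.3142 -0.076  -0.9463] 305.84861131448844
[[-0.0014 -0.9463 -0.3233  0.0823]
 [ 1.     -0.0012 -0.001   0.0003]
 [ 0.0005 -0.3233  0.9463 -0.1744]
 [ 0.      0.      0.      1.    ]]
```

View pics/a.png

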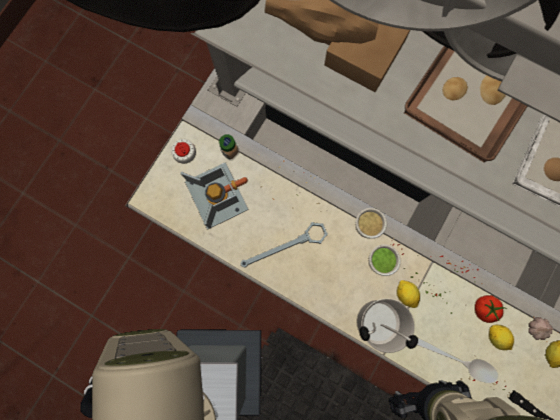

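View pics/b.png

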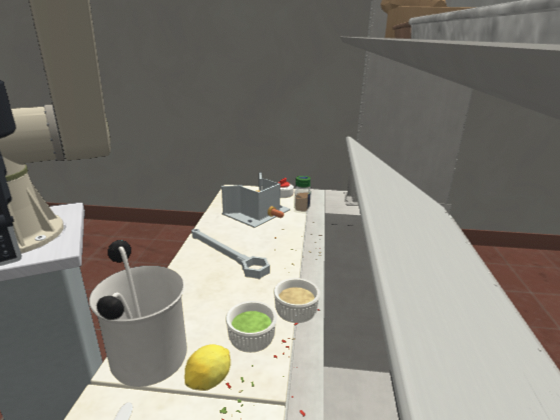

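The top view shows the spanner lying at (243,264)–(316,232) and the fitting at (215,192), with its pipe to the right and its open side to the lower left. I'll move the wrist camera over the spanner to get a close view.

Emit:
{"api": "jog_arm", "payload": {"increments": [[[0,0,-0.2,0,0,0,0],[0,0,-0.1,0,0,0,0],[0.145,-0.092,0,0,0,0,0],[0.145,-0.092,0,0,0,0,0],[0.145,-0.092,0,0,0,0,0],[0.145,-0.092,0,0,0,0,0],[0.145,-0.092,0,0,0,0,0],[0.145,-0.092,0,0,0,0,0],[0.145,-0.092,0,0,0,0,0],[0.145,-0.092,0,0,0,0,0],[0.145,-0.092,0,0,0,0,0],[0.145,-0.092,0,0,0,0,0]]]}}

```text
clock: 2.4
tcp_pos: [0.4351, -0.2477, 0.2756]
orientation: [0.0, 0.993, 0.12, 0.0]
wrist_force: [0.6, -0.4, 0.3]
finger_gap: 0.0858
grip_force: 0.0
```

Emit:
{"api": "jog_arm", "payload": {"increments": [[[0,0,0,0,0,-0.047,0],[0,0,0,0,0,-0.047,0],[0,0,0,0,0,-0.047,0],[0,0,0,0,0,-0.047,0],[0,0,0,0,0,-0.047,0],[0,0,0,0,0,-0.047,0],[0,0,0,0,0,-0.047,0],[0,0,0,0,0,-0.047,0],[0,0,0,0,0,-0.047,0],[0,0,0,0,0,-0.047,0],[0,0,0,0,0,-0.047,0],[0,0,0,0,0,-0.047,0],[0,0,0,0,0,0,0]]]}}

```text
clock: 3.7
tcp_pos: [0.4341, -0.2491, 0.2755]
orientation: [0.0, 0.535, 0.845, -0.0]
wrist_force: [-0.0, 0.6, -0.4]
finger_gap: 0.0856
grip_force: 0.0
```

Run:
```python
from h import *
np.set_printoptions(precision=4,suppress=True)
s=env.get_state(); print({k:np.round(v,3) for k,v in s.items()})
c=cam("wrist"); save(c,"c.png"); print(c["C"])
for t,z in [("spanner_grip",.01),("spanner_ring",.01),("cap_top",.06),("fitting",0)]:
    for d in spotter.landmark_of(t,"wrist")[:2]: print(t,d["uv"],round(d["conf"],2),px2z(c,d["uv"],z)[:2])
d=spotter.cut_out("spanner","wrist")
for q in d[:1]:
    v,u=np.nonzero(q["region"]); P=np.array([px2z(c,(a,b),.019)[:2] for a,b in zip(u,v)])
    (cx,cy),(w,h),a=cv2.minAreaRect(P.astype(np.float32)*1000); print(q["conf"],len(u),cx,cy,w,h,a)
    print(cv2.boxPoints(((cx,cy),(w,h),a)))
```

```text
{'clock': np.float64(3.7), 'joint_pos': array([-0.681,  0.156,  0.025,  1.44 , -0.   ,  0.448]), 'qvel': array([-0.001,  0.001,  0.   ,  0.002,  0.001,  0.13 ]), 'tau': array([  0.004, -39.307,  30.142,  -0.002,  -0.   ,  -1.035]), 'tcp_pos': array([ 0.434, -0.249,  0.275]), 'orientation': array([ 0.   ,  0.535,  0.845, -0.   ]), 'wrist_force': array([-0.045,  0.584, -0.445]), 'ft_torque': array([0.05 , 0.036, 0.041]), 'grip_force': np.float64(0.0), 'finger_gap': np.float64(0.086)}
[ 0.3975 -0.1742  0.4499]
spanner_grip [283.6, 162.5] 0.7 [ 0.4364 -0.2471]
spanner_ring [279.2, 246.9] 0.86 [ 0.488  -0.3723]
spanner_ring [485.1, 169.3] 0.4 [ 0.7068 -0.131 ]
cap_top [451.8, 110.3] 0.73 [ 0.5897 -0.094 ]
cap_top [546.9, 84.1] 0.27 [ 0.6743 -0.0214]
fitting [431.4, 110.3] 0.97 [ 0.5934 -0.0938]
0.56 2063 441.1605224609375 -282.36566162109375 60.74679946899414 241.86924743652344 28.971553802490234
[[ 356.0103 -191.2769]
 [ 473.1658 -402.8787]
 [ 526.3108 -373.4544]
 [ 409.1552 -161.8526]]
```

View pics/c.png

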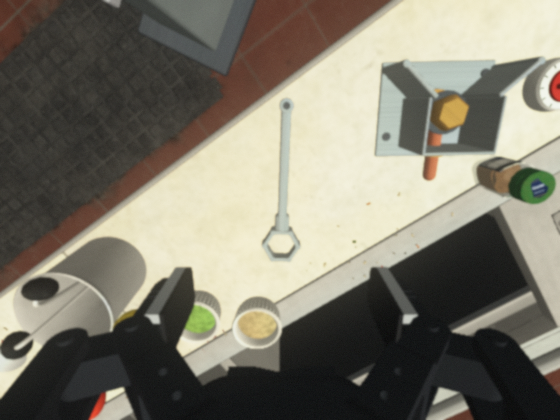

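The wrist view shows the handle from (287,104) to (282,222), the ring at (281,244), the plate corners near (381,61), (493,60), (500,155) and (376,155), the cap near (450,112) and the pipe running downwards. Next I'll compute the angles.

Run:
```python
from h import *
np.set_printoptions(precision=4,suppress=True)
c=cam("wrist")
def ang(a,b,z): 
    p,q=px2z(c,a,z)[:2],px2z(c,b,z)[:2]; return p,q,np.linalg.norm(q-p),np.degrees(np.arctan2(*(q-p)[::-1]))
print(ang((287,104),(281,244),.019))
print(ang((376,155),(500,155),.006)); print(ang((381,61),(493,60),.006)); print(ang((381,61),(376,155),.006))
# spanner mask via brightness around line fit
d=spotter.cut_out("spanner","wrist")[0]["region"]
vs=range(120,205,5); us=[np.nonzero(d[v])[0].mean() for v in vs]; print(np.round(us,1))
P=np.array([px2z(c,(u,v),.019)[:2] for u,v in zip(us,vs)]).astype(np.float32); vx,vy,x0,y0=cv2.fitLine(P,cv2.DIST_HUBER,0,.001,.001).ravel()
print("handle",np.degrees(np.arctan2(vy,vx)),x0,y0)
d=spotter.cut_out("cap","wrist")[0]["region"]; v,u=np.nonzero(d); print("cap",u.mean(),v.mean(),u.min(),u.max(),v.min(),v.max())
g=cv2.resize(c["pixels"][40:190,360:560],None,fx=4,fy=4,interpolation=cv2.INTER_CUBIC); cv2.imwrite("pics/d.png",g[:,:,::-1])
```

```text
(array([ 0.4062, -0.1725]), array([ 0.4864, -0.3626]), np.float64(0.20627434661064278), np.float64(-67.1207902384763))
(array([ 0.5534, -0.181 ]), array([ 0.7163, -0.1048]), np.float64(0.17982562786615267), np.float64(25.090464538653826))
(array([ 0.4956, -0.0714]), array([ 0.6286, -0.0077]), np.float64(0.14749167793036944), np.float64(25.561373906375692))
(array([ 0.4956, -0.0714]), array([ 0.5534, -0.181 ]), np.float64(0.12399358336573979), np.float64(-62.195316284537896))
[285.5 285.5 285.  285.5 285.  284.5 284.  283.  283.  283.5 283.5 283.
 283.5 283.  283.  282.5 282. ]
handle -67.024216 0.43433714 -0.24178272
cap 448.1166827386692 111.46673095467695 430 467 94 129
```

View pics/d.png

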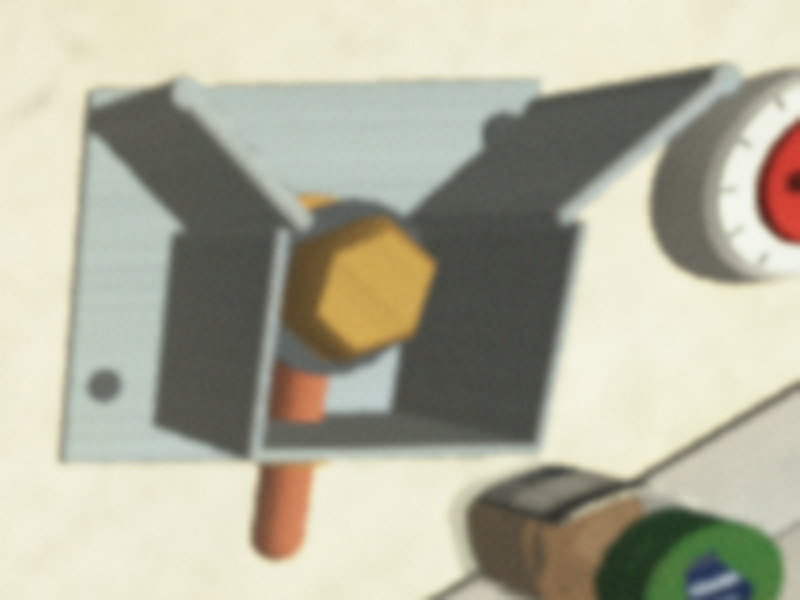

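Emit:
{"api": "jog_arm", "payload": {"increments": [[[0.006,0.006,0.15,0,0,0.0128,0],[0.006,0.006,0.15,0,0,0,0],[0,0,0.15,0,0,0,0],[0,0,0.15,0,0,0,0],[0,0,0.15,0,0,0,0],[0,0,0.15,0,0,0,0],[0,0,0.1,0,0,0,0],[0,0,0.05,0,0,0,0],[0,0,0.035,0,0,0,0],[0,0,0,0,0,0,0]]]}}

```text
clock: 5.15
tcp_pos: [0.435, -0.2447, 0.0032]
orientation: [-0.001, 0.552, 0.834, 0.0]
wrist_force: [0.3, -0.5, -0.9]
finger_gap: 0.0852
grip_force: 0.0
```

Emit:
{"api": "jog_arm", "payload": {"increments": [[[0,0,0,0,0,0,255],[0,0,0,0,0,0,255],[0,0,0,0,0,0,255],[0,0,0,0,0,0,255],[0,0,0,0,0,0,255],[0,0,0,0,0,0,255],[0,0,0,0,0,0,255],[0,0,0,0,0,0,255]]], "force": 90}}

```text
clock: 5.95
tcp_pos: [0.4355, -0.2451, 0.0041]
orientation: [0.0, 0.552, 0.834, -0.0]
wrist_force: [-0.8, 0.3, 1.2]
finger_gap: -0.0002
grip_force: 0.0
```

Run:
```python
from h import *
c=cam("wrist"); save(c,"e.png")
for t in ["spanner_grip","spanner_ring"]:
    for d in spotter.landmark_of(t,"wrist")[:2]: print(t,d["uv"],round(d["conf"],2),px2z(c,d["uv"],.01)[:2])
```

```text
spanner_grip [283.8, 251.9] 0.79 [ 0.43755628 -0.24814874]
```

View pics/e.png

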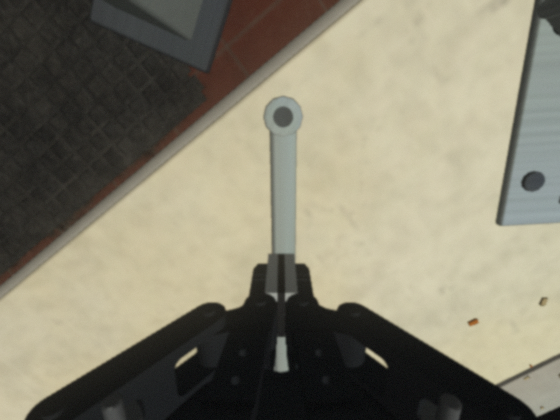

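Run:
```python
from h import *
c=cam("wrist"); g=cv2.resize(c["pixels"][200:390,180:390],None,fx=3,fy=3,interpolation=cv2.INTER_CUBIC)
s=cam("side"); d=s["pixels"][150:300,160:310]; d=cv2.resize(d,(450,570) if 0 else (570,570))
cv2.imwrite("pics/f.png",cv2.resize(np.hstack([cv2.resize(g,(400,362)),cv2.resize(d,(400,362))]),None,fx=1,fy=1)[:,:,::-1])
p=env.get_state()["tcp_pos"]; print(proj(s,p),proj(c,p), env.get_state()["finger_gap"])
```

```text
[np.float64(215.4046589904558), np.float64(247.61800991148135)] [np.float64(282.7065301076843), np.float64(242.51092020184575)] -4.872891930996335e-05
```

View pics/f.png

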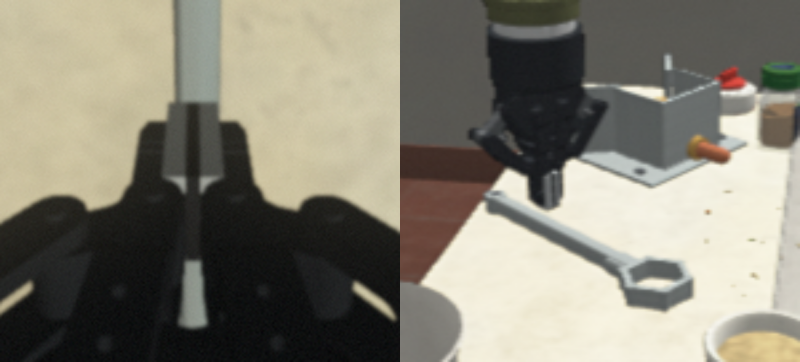

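The fingers closed above the bar. Both cameras show the real fingertips about 32 mm behind the reported TCP, so I'll go about 30 mm lower, watching the force.

Emit:
{"api": "jog_arm", "payload": {"increments": [[[0,0,0,0,0,0,0],[0,0,0,0,0,0,0],[0,0,0,0,0,0,0],[0,0,0,0,0,0,0],[0,0,0,0,0,0,0],[0,0,0,0,0,0,0],[0,0,0.04,0,0,0,0],[0,0,0.04,0,0,0,0],[0,0,0.04,0,0,0,0],[0,0,0,0,0,0,0]]]}}

```text
clock: 7.2
tcp_pos: [0.4341, -0.244, -0.0279]
orientation: [-0.002, 0.552, 0.834, 0.0]
wrist_force: [0.3, 0.8, -0.2]
finger_gap: 0.0855
grip_force: 0.0
```

Emit:
{"api": "jog_arm", "payload": {"increments": [[[0,0,0,0,0,0,255],[0,0,0,0,0,0,255],[0,0,0,0,0,0,255],[0,0,0,0,0,0,255],[0,0,0,0,0,0,255],[0,0,0,0,0,0,255],[0,0,0,0,0,0,255]]]}}

```text
clock: 7.9
tcp_pos: [0.4359, -0.2453, -0.0252]
orientation: [0.001, 0.552, 0.834, -0.0]
wrist_force: [-1.1, 0.6, 6.6]
finger_gap: 0.0116
grip_force: 89.4
```

Emit:
{"api": "jog_arm", "payload": {"increments": [[[0,0,-0.02,0,0,0,255],[0,0,-0.08,0,0,0,255],[0,0,-0.1,0,0,0,255],[0,0,-0.1,0,0,0,255],[0,0,-0.1,0,0,0,255],[0,0,-0.1,0,0,0,255],[0,0,-0.1,0,0,0,255],[0.046,0.133,0,0,0,0,255],[0.046,0.133,0,0,0,0,255],[0.046,0.133,0,0,0,0,255],[0.046,0.133,0,0,0,0,255],[0,0,0,0,0,0,255],[0,0,0,0,0,0,255]]]}}

```text
clock: 9.2
tcp_pos: [0.5398, -0.1501, 0.1235]
orientation: [-0.001, 0.552, 0.834, -0.0]
wrist_force: [-0.6, -0.7, -2.8]
finger_gap: 0.0115
grip_force: 88.8
```

```bash
cat >> h.py <<'E'
def tool(s,p): return rot(s["orientation"]).T@(np.array(p)-np.array(s["tcp_pos"]))
E
python3 - <<'E'
from h import *
np.set_printoptions(precision=4,suppress=True)
s=env.get_state(); print({k:np.round(v,3) for k,v in s.items()})
zh=s["tcp_pos"][2]+.036
for n in ["wrist","top","side"]:
    c=cam(n)
    for t,z in [("cap_top",.06),("fitting",0),("spanner_grip",zh),("spanner_ring",zh)]:
        for d in spotter.landmark_of(t,n)[:1]:
            p=px2z(c,d["uv"],z); print(n,t,d["uv"],round(d["conf"],2),p[:2],tool(s,p)[:2])
    if n=="wrist": 
        g=cv2.resize(c["pixels"][60:360,270:560],(600,600),interpolation=cv2.INTER_CUBIC); cv2.imwrite("pics/g.png",g[:,:,::-1])
E
```

```text
{'clock': np.float64(9.2), 'joint_pos': array([-0.414,  0.32 , -0.136,  1.117, -0.   ,  0.754]), 'qvel': array([-0.029, -0.012, -0.018,  0.003, -0.004, -0.003]), 'tau': array([  0.915, -48.358,  30.075,  -0.168,   0.067,   0.029]), 'tcp_pos': array([ 0.54 , -0.15 ,  0.124]), 'orientation': array([-0.001,  0.552,  0.834, -0.   ]), 'wrist_force': array([-0.627, -0.677, -2.779]), 'ft_torque': array([ 0.021,  0.052, -0.016]), 'grip_force': np.float64(88.833), 'finger_gap': np.float64(0.012)}
wrist cap_top [371.2, 173.7] 0.66 [ 0.593  -0.0952] [0.0296 0.0705]
wrist fitting [356.0, 160.7] 0.64 [ 0.5949 -0.0949] [0.0291 0.0725]
wrist spanner_grip [281.1, 276.9] 0.67 [ 0.5399 -0.1527] [-0.0025 -0.001 ]
top fitting [218.5, 193.6] 0.64 [ 0.5986 -0.0981] [0.0247 0.0746]
top spanner_grip [229.3, 203.9] 0.85 [ 0.54   -0.1484] [0.0015 0.0008]
top spanner_ring [282.1, 182.6] 0.69 [ 0.5927 -0.2744] [-0.1351 -0.0001]
side fitting [255.5, 214.6] 0.64 [ 0.5859 -0.1053] [0.023  0.0602]
side spanner_grip [246.8, 167.4] 0.82 [ 0.5423 -0.1661] [-0.0157 -0.004 ]
side spanner_ring [283.1, 179.7] 0.78 [ 0.5885 -0.2752] [-0.1342 -0.0043]
```

View pics/g.png

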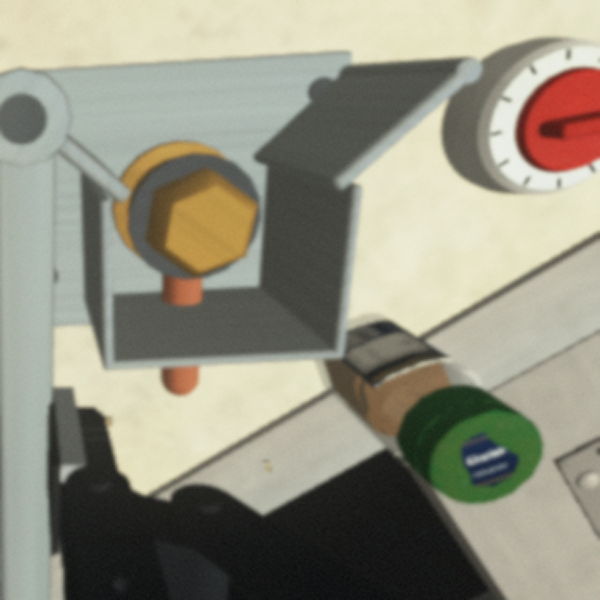

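The close view shows the cap top with vertices near (211,168), (258,208), (246,256), (203,275), (163,235) and (172,184) in the crop, with guard wall tops along (108,362)–(345,354) and (356,185)–(345,352). I'll fit these.

Run:
```python
from h import *
np.set_printoptions(precision=4,suppress=True)
s=env.get_state();c=cam("wrist")
f=lambda p:(270+p[0]*290/600,60+p[1]/2)
V=np.array([px2z(c,f(p),.06)[:2] for p in [(211,168),(258,208),(246,256),(203,275),(163,235),(172,184)]])
m=V.mean(0);d=V-m;a=np.degrees(np.arctan2(d[:,1],d[:,0]));print(m,np.linalg.norm(d,axis=1)*1000,a%60)
def ang(a,b,z):
    p,q=px2z(c,f(a),z)[:2],px2z(c,f(b),z)[:2]; return p,q,np.linalg.norm(q-p),np.degrees(np.arctan2(*(q-p)[::-1]))
print(ang((108,362),(345,354),.086),ang((356,185),(345,352),.086),ang((105,200),(110,365),.086))
# colour mask of the top face
hsv=cv2.cvtColor(c["pixels"],cv2.COLOR_RGB2HSV);M=cv2.inRange(hsv,(10,90,150),(28,255,255));M[:, :335]=0;M[:135]=0;M[205:]=0;M[:,400:]=0
k=cv2.findContours(M,0,2)[0];k=max(k,key=cv2.contourArea);h=cv2.convexHull(k)[:,0]
W=np.array([px2z(c,p,.06)[:2] for p in h]);print(len(h),cv2.contourArea(k))
from scipy.optimize import least_squares
def res(x):
    q=W-x[:2];th=np.arange(6)*np.pi/3+x[2];return (q@np.array([np.cos(th),np.sin(th)])).max(1)-x[3]
b=min((least_squares(res,[*W.mean(0),np.radians(t),.016],loss="soft_l1",f_scale=.0005) for t in (0,15,30,45)),key=lambda r:r.cost)
print(b.x[:2],np.degrees(b.x[2])%60,b.x[3]*1000,b.cost)
```

```text
[ 0.5925 -0.0943] [21.0821 18.9597 21.1447 22.062  18.0233 21.3517] [56.2134 39.7488 41.265  52.265  40.1726 38.5787]
(array([ 0.5748, -0.1547]), array([ 0.6536, -0.1179]), np.float64(0.08700996806268198), np.float64(25.059844849742653)) (array([ 0.6224, -0.0616]), array([ 0.6531, -0.1172]), np.float64(0.06353430175260626), np.float64(-61.05267984413049)) (array([ 0.5472, -0.0989]), array([ 0.576 , -0.1556]), np.float64(0.06354527886692042), np.float64(-63.04934277115219))
20 1292.0
[ 0.5932 -0.0949] 14.873562331411582 15.851927062768087 1.2151162772119989e-06
```

Emit:
{"api": "jog_arm", "payload": {"increments": [[[0.1234,0.0165,0,0,0,0,255],[0.1234,0.0165,0,0,0,0,255],[0.1234,0.0165,0,0,0,0,255],[0.1234,0.0165,0,0,0,0,255],[0.1234,0.0165,0,0,0,0,255],[0,0,0,0,0,-0.0244,255],[0,0,0,0,0,-0.0244,255],[0,0,0,0,0,-0.0244,255],[0,0,0,0,0,-0.0244,255],[0,0,0,0,0,-0.0244,255],[0,0,0.06,0,0,0,255],[0,0,0.06,0,0,0,255],[0,0,0,0,0,0,255],[0,0,0,0,0,0,255]]]}}

```text
clock: 11.4
tcp_pos: [0.4987, -0.0007, 0.0942]
orientation: [-0.0, 0.383, 0.924, -0.0]
wrist_force: [0.0, -0.6, -1.6]
finger_gap: 0.0114
grip_force: 88.7
```

```bash
cat >> h.py <<'E'
def stat():
    s=env.get_state(); q=s["orientation"]; A=rot(q); tx=A[:,0]
    p=np.array(s["tcp_pos"]); F=np.array(s["wrist_force"]); M=np.array(s["ft_torque"])
    yaw=np.degrees(np.arctan2(tx[1],tx[0])); r=p[:2]-CAP
    T=r[0]*F[1]-r[1]*F[0]
    print("t",round(s["clock"],2),"tcp",p.round(4),"spyaw",round((yaw+180+180)%360-180,2),"tilt",A[:,2].round(4),"F",F.round(1),"M",M.round(2),"rxF",round(T,3),"T",round(T+M[2],3),"ring",(p+A@RING).round(4),"gap",round(float(s["finger_gap"]),4))
    return s
CAP=np.array([.593,-.095]); RING=np.array([-.134,0,-.036])
E
python3 - <<'E'
from h import *
np.set_printoptions(precision=4,suppress=True)
s=stat(); zh=s["tcp_pos"][2]+.036
for n in ["top","side"]:
    c=cam(n); save(c,n+"_h.png")
    for t,z in [("cap_top",.06),("fitting",0),("spanner_grip",zh),("spanner_ring",zh)]:
        for d in spotter.landmark_of(t,n)[:1]:
            p=px2z(c,d["uv"],z); print(n,t,d["uv"],round(d["conf"],2),p[:2],tool(s,p)[:2])
    print("exp ring",proj(c,s["tcp_pos"]+rot(s["orientation"])@RING),"cap",proj(c,[.593,-.095,.06]))
a,b=cv2.imread("pics/top_h.png"),cv2.imread("pics/side_h.png")
cv2.imwrite("pics/h.png",np.hstack([cv2.resize(a[140:240,150:250],(400,400),interpolation=2),cv2.resize(b[150:250,200:300],(400,400),interpolation=2)]))
E
```

```text
t 11.4 tcp [ 0.4987 -0.0007  0.0942] spyaw -45.08 tilt [-0.0006 -0.     -1.    ] F [ 0.  -0.6 -1.6] M [ 0.05 -0.02  0.03] rxF 0.049 T 0.081 ring [ 0.5934 -0.0956  0.1302] gap 0.0114
top cap_top [218.0, 191.0] 0.53 [ 0.593  -0.1055] [-0.1407 -0.0072]
top fitting [220.1, 194.5] 0.81 [ 0.5961 -0.1026] [-0.1409 -0.0029]
top spanner_grip [168.0, 221.0] 0.88 [0.5025 0.0042] [0.0009 0.0062]
top spanner_ring [208.3, 184.4] 0.9 [ 0.5945 -0.0914] [-0.1318  0.0038]
exp ring [np.float64(210.00267856809344), np.float64(184.84401312152724)] cap [np.float64(214.0256468941053), np.float64(190.9731677248525)]
side fitting [254.2, 213.2] 0.83 [ 0.5858 -0.0955] [-0.1286 -0.0052]
side spanner_grip [211.5, 161.8] 0.61 [ 0.4972 -0.0025] [-0.0001 -0.0023]
side spanner_ring [256.6, 166.1] 0.57 [ 0.5993 -0.0811] [-0.1279  0.0144]
exp ring [np.float64(256.44284042161587), np.float64(167.9810987568507)] cap [np.float64(256.42641093157073), np.float64(192.6677832837795)]
```

View pics/h.png

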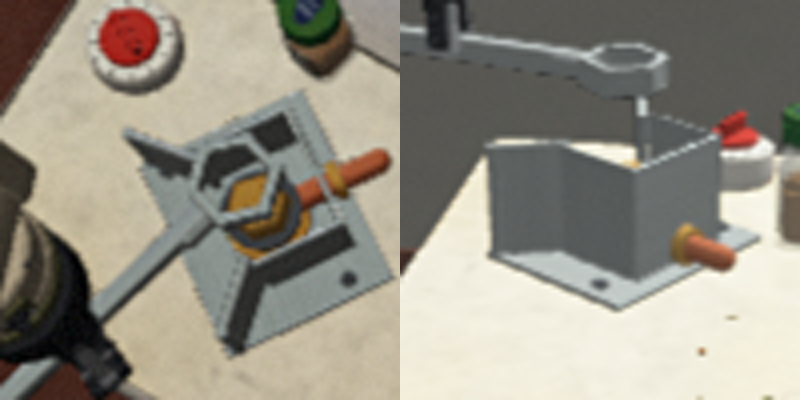

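The spanner ring sits right over the cap, with measured and expected positions within about 1 mm in both views. Now I'll lower it.

Emit:
{"api": "jog_arm", "payload": {"increments": [[[0,0,0.06,0,0,0,255],[0,0,0.06,0,0,0,255],[0,0,0.06,0,0,0,255],[0,0,0.03,0,0,0,255],[0,0,0.02,0,0,0,255],[0,0,0.016,0,0,0,255],[0,0,0,0,0,0,255]]]}}

```text
clock: 12.6
tcp_pos: [0.499, -0.0008, 0.0325]
orientation: [-0.0, 0.383, 0.924, -0.0]
wrist_force: [0.6, 0.9, -2.0]
finger_gap: 0.0117
grip_force: 88.8
```

Emit:
{"api": "jog_arm", "payload": {"increments": [[[0,0,0.012,0,0,0,255],[0,0,0.012,0,0,0,255],[0,0,0,0,0,0,255]]]}}

```text
clock: 12.9
tcp_pos: [0.4998, -0.0013, 0.027]
orientation: [0.001, 0.383, 0.924, -0.0]
wrist_force: [0.7, -0.6, 0.3]
finger_gap: 0.0113
grip_force: 89.1
```

```bash
python3 -c "
from h import *
stat()"
```

```text
t 12.9 tcp [ 0.4998 -0.0013  0.027 ] spyaw -45.1 tilt [ 0.0017 -0.0011 -1.    ] F [ 0.7 -0.6  0.3] M [-0.46 -0.34 -0.01] rxF -0.007 T -0.016 ring [ 0.5944 -0.0962  0.0632] gap 0.0113
```

Emit:
{"api": "jog_arm", "payload": {"increments": [[[0,0,0.01,0,0,0,255],[0,0,0.01,0,0,0,255],[0,0,0,0,0,0,255]]]}}

```text
clock: 13.2
tcp_pos: [0.5001, -0.0017, 0.0217]
orientation: [0.001, 0.384, 0.924, -0.0]
wrist_force: [2.8, -4.9, -1.3]
finger_gap: 0.0114
grip_force: 88.9
```

```bash
python3 -c "
from h import *
stat()"
```

```text
t 13.2 tcp [ 0.5001 -0.0017  0.0217] spyaw -45.11 tilt [ 0.002  -0.0016 -1.    ] F [ 2.8 -4.9 -1.3] M [-0.93 -0.67 -0.04] rxF 0.189 T 0.149 ring [ 0.5946 -0.0965  0.058 ] gap 0.0114
```

Emit:
{"api": "jog_arm", "payload": {"increments": [[[-0.008,0,0,0,0,0,255],[0,0,0.01,0,0,0,255],[0,0,0.01,0,0,0,255],[0,0,0,0,0,0,255]]]}}

```text
clock: 13.6
tcp_pos: [0.5, -0.0021, 0.0161]
orientation: [-0.0, 0.383, 0.924, -0.0]
wrist_force: [0.9, -0.7, -1.7]
finger_gap: 0.0112
grip_force: 88.9
```

```bash
python3 -c "
from h import *
stat()"
```

```text
t 13.6 tcp [ 0.5    -0.0021  0.0161] spyaw -45.08 tilt [-8.e-04  1.e-04 -1.e+00] F [ 0.9 -0.7 -1.7] M [-0.28 -0.22  0.02] rxF -0.027 T -0.006 ring [ 0.5946 -0.097   0.052 ] gap 0.0112
```

Emit:
{"api": "jog_arm", "payload": {"increments": [[[0,0,0.008,0,0,0,255],[-0.0013,0.0374,0,0,0,0.0222,255],[-0.0013,0.0374,0,0,0,0.0222,255],[-0.0013,0.0374,0,0,0,0.0222,255],[-0.0013,0.0374,0,0,0,0.0222,255],[0,0,0,0,0,0,255]]]}}

```text
clock: 14.2
tcp_pos: [0.5301, 0.0199, 0.0143]
orientation: [-0.0, 0.508, 0.861, -0.001]
wrist_force: [0.3, -4.7, -1.6]
finger_gap: 0.0116
grip_force: 89.0
```

```bash
sed -i 's/^CAP=.*\]);/CAP=np.array([.5946,-.097]);/' h.py; python3 -c "
from h import *
stat()"
```

```text
t 14.2 tcp [0.5301 0.0199 0.0143] spyaw -61.08 tilt [-0.001  -0.0014 -1.    ] F [ 0.3 -4.7 -1.6] M [-0.91 -0.03 -0.12] rxF 0.275 T 0.153 ring [ 0.5949 -0.0973  0.0504] gap 0.0116
```

Emit:
{"api": "jog_arm", "payload": {"increments": [[[-0.004,0,0,0,0,0,255],[-0.0013,0.0374,0,0,0,0.0222,255],[-0.0013,0.0374,0,0,0,0.0222,255],[-0.0013,0.0374,0,0,0,0.0222,255],[-0.0013,0.0374,0,0,0,0.0222,255],[-0.0013,0.0374,0,0,0,0.0222,255],[-0.0013,0.0374,0,0,0,0.0222,255],[-0.0013,0.0374,0,0,0,0.0222,255],[0,0,0,0,0,0,255]]]}}

```text
clock: 15.1
tcp_pos: [0.5919, 0.0361, 0.014]
orientation: [-0.001, 0.701, 0.713, -0.001]
wrist_force: [-3.0, -0.8, -0.4]
finger_gap: 0.0114
grip_force: 89.2
```

```bash
python3 -c "
from h import *
stat()"
```

```text
t 15.1 tcp [0.5919 0.0361 0.014 ] spyaw -89.02 tilt [-3.e-03  5.e-04 -1.e+00] F [-3.  -0.8 -0.4] M [-0.33  0.67 -0.32] rxF 0.407 T 0.085 ring [ 0.5943 -0.0979  0.0499] gap 0.0114
```

Emit:
{"api": "jog_arm", "payload": {"increments": [[[-0.0015,0.042,0,0,0,0.026,255],[-0.0015,0.042,0,0,0,0.026,255],[-0.0015,0.042,0,0,0,0.026,255],[-0.0015,0.042,0,0,0,0.026,255],[0,0,0,0,0,0,255],[0,0,0,0,0,0,255]]]}}

```text
clock: 15.7
tcp_pos: [0.6334, 0.0298, 0.0142]
orientation: [-0.0, 0.807, 0.591, -0.001]
wrist_force: [-2.3, -3.1, -0.3]
finger_gap: 0.0113
grip_force: 89.1
```

```bash
cat >> h.py <<'E'
def avg(n=6):
    L=[]
    for i in range(n):
        cams.read_camera("side"); s=env.get_state(); L.append(np.r_[s["tcp_pos"],s["wrist_force"],s["ft_torque"]])
    L=np.array(L); m=L.mean(0); r=m[:2]-CAP; T=r[0]*m[4]-r[1]*m[3]; u=r/np.hypot(*r)
    print("avg F",m[3:6].round(2),"M",m[6:].round(3),"rxF",T.round(3),"T",(T+m[8]).round(3),"radial(+out)",(-(u@m[3:5])).round(2),"sd",L.std(0)[3:].round(2))
E
python3 -c "
from h import *
stat();avg()"
```

```text
t 15.7 tcp [0.6334 0.0298 0.0142] spyaw -107.6 tilt [-1.8e-03 -3.0e-04 -1.0e+00] F [-2.3 -3.1 -0.3] M [-0.63  0.59 -0.28] rxF 0.17 T -0.107 ring [ 0.5929 -0.0979  0.0503] gap 0.0113
avg F [-3.22 -3.78 -1.71] M [-0.792  0.725 -0.252] rxF 0.261 T 0.01 radial(+out) 4.56 sd [0.52 0.75 0.54 0.06 0.09 0.02]
```

Emit:
{"api": "jog_arm", "payload": {"increments": [[[-0.006,0,0,0,0,0,255],[-0.001,-0.0234,0,0,0,-0.0139,255],[-0.001,-0.0234,0,0,0,-0.0139,255],[0,0,0,0,0,0,255]]]}}

```text
clock: 16.4
tcp_pos: [0.6229, 0.0326, 0.0149]
orientation: [-0.0, 0.781, 0.625, 0.001]
wrist_force: [-1.1, 1.2, -1.8]
finger_gap: 0.0115
grip_force: 88.9
```

```bash
python3 -c "
from h import *
stat();avg(3)"
```

```text
t 16.4 tcp [0.6229 0.0326 0.0149] spyaw -102.65 tilt [ 9.0e-04  1.3e-03 -1.0e+00] F [-1.1  1.2 -1.8] M [ 0.06  0.25 -0.16] rxF 0.172 T 0.015 ring [ 0.5935 -0.0982  0.0507] gap 0.0115
avg F [-1.68  2.14 -1.71] M [ 0.374  0.364 -0.249] rxF 0.279 T 0.03 radial(+out) -1.72 sd [0.29 1.21 0.3  0.12 0.   0.02]
```

Emit:
{"api": "jog_arm", "payload": {"increments": [[[0,0,-0.04,0,0,0,255],[0,0,-0.08,0,0,0,255],[0,0,-0.08,0,0,0,255],[0,0,-0.08,0,0,0,255],[0,0,0,0,0,0,255],[-0.003,-0.0557,0,0,0,-0.0337,255],[-0.003,-0.0557,0,0,0,-0.0337,255],[-0.003,-0.0557,0,0,0,-0.0337,255],[-0.003,-0.0557,0,0,0,-0.0337,255],[-0.003,-0.0557,0,0,0,-0.0337,255],[-0.003,-0.0557,0,0,0,-0.0337,255],[-0.003,-0.0557,0,0,0,-0.0337,255],[-0.003,-0.0557,0,0,0,-0.0337,255],[-0.003,-0.0557,0,0,0,-0.0337,255],[-0.003,-0.0557,0,0,0,-0.0337,255],[0,0,0,0,0,0,255],[0,0,0,0,0,0,255]]]}}

```text
clock: 18.25
tcp_pos: [0.4965, -0.0088, 0.0845]
orientation: [0.0, 0.36, 0.933, 0.0]
wrist_force: [-0.4, 1.0, -2.2]
finger_gap: 0.0113
grip_force: 88.9
```

```bash
sed -i 's/^CAP=.*/CAP=np.array([.5926,-.096]); RING=np.array([-.132,-.0007,-.036])/' h.py; python3 -c "
from h import *
s=stat();avg(3); print(tool(s,[.495,-.0072,0]))
c=cam('top'); print(spotter.landmark_of('spanner_ring','top')[0]['uv'],proj(c,s['tcp_pos']+rot(s['orientation'])@RING))
g=cv2.resize(c['pixels'][150:230,170:270],(800,640),interpolation=2)[:600]; cv2.imwrite('pics/i.png',g[:,:,::-1])"
```

```text
t 18.25 tcp [ 0.4965 -0.0088  0.0845] spyaw -42.26 tilt [ 6.e-04  0.e+00 -1.e+00] F [-0.4  1.  -2.2] M [ 0.07 -0.01  0.04] rxF -0.062 T -0.021 ring [ 0.5937 -0.0981  0.1205] gap 0.0113
avg F [-0.08 -0.12 -2.5 ] M [ 0.052  0.014 -0.019] rxF 0.018 T -0.0 radial(+out) 0.02 sd [0.44 0.45 0.33 0.03 0.01 0.02]
[0.00221557 0.00020592 0.08446125]
[209.4, 184.2] [np.float64(211.6242671143233), np.float64(185.59785969541906)]
```

View pics/i.png

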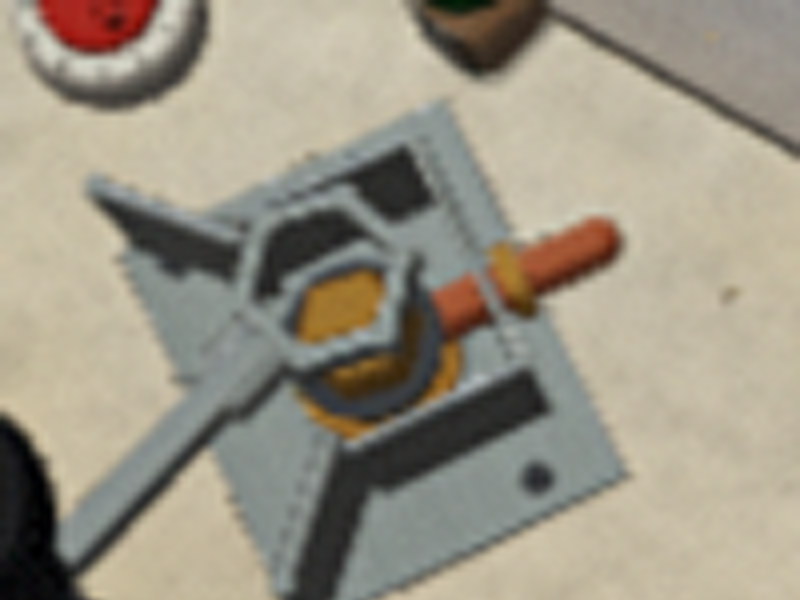

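The ring is parallel to the cap's hexagon, so I'll seat it with a small radial correction.

Emit:
{"api": "jog_arm", "payload": {"increments": [[[0.006,0,0.05,0,0,0,255],[0,0,0.06,0,0,0,255],[0,0,0.06,0,0,0,255],[0,0,0.03,0,0,0,255],[0,0,0.016,0,0,0,255],[0,0,0.012,0,0,0,255],[0,0,0.012,0,0,0,255],[0,0,0,0,0,0,255]]]}}

```text
clock: 19.3
tcp_pos: [0.4951, -0.0077, 0.0247]
orientation: [0.0, 0.359, 0.933, -0.0]
wrist_force: [-0.1, 0.9, -1.8]
finger_gap: 0.0118
grip_force: 88.8
```

```bash
python3 -c "
from h import *
stat()"
```

```text
t 19.3 tcp [ 0.4951 -0.0077  0.0247] spyaw -42.1 tilt [ 2.e-04 -1.e-04 -1.e+00] F [-0.1  0.9 -1.8] M [ 0.04  0.09 -0.06] rxF -0.081 T -0.144 ring [ 0.5926 -0.0968  0.0607] gap 0.0118
```

Emit:
{"api": "jog_arm", "payload": {"increments": [[[0,0,0.01,0,0,0,255],[0,0,0.012,0,0,0,255],[0,0,0.012,0,0,0,255],[0,0,0.008,0,0,0,255],[0,0,0,0,0,0,255]]]}}

```text
clock: 19.8
tcp_pos: [0.4948, -0.0077, 0.014]
orientation: [-0.0, 0.359, 0.933, -0.0]
wrist_force: [-1.1, -0.2, -0.7]
finger_gap: 0.0116
grip_force: 89.1
```

```bash
python3 -c "
from h import *
stat();avg(3)"
```

```text
t 19.8 tcp [ 0.4948 -0.0077  0.014 ] spyaw -42.1 tilt [-2.e-04 -1.e-04 -1.e+00] F [-1.1 -0.2 -0.7] M [-0.04  0.05 -0.03] rxF 0.112 T 0.085 ring [ 0.5923 -0.0967  0.05  ] gap 0.0116
avg F [-0.65  0.94 -0.55] M [-0.019  0.065  0.003] rxF -0.034 T -0.031 radial(+out) -1.11 sd [0.13 0.17 0.49 0.01 0.02 0.03]
```

Emit:
{"api": "jog_arm", "payload": {"increments": [[[-0.0013,0.0368,0,0,0,0.0222,255],[-0.0013,0.0368,0,0,0,0.0222,255],[-0.0013,0.0368,0,0,0,0.0222,255],[-0.0013,0.0368,0,0,0,0.0222,255],[-0.0013,0.0368,0,0,0,0.0222,255],[-0.0013,0.0368,0,0,0,0.0222,255]]]}}

```text
clock: 20.55
tcp_pos: [0.5395, 0.0244, 0.0142]
orientation: [0.0, 0.546, 0.838, -0.0]
wrist_force: [-0.8, -0.9, -0.8]
finger_gap: 0.0115
grip_force: 89.1
```

```bash
python3 -c "
from h import *
stat();avg(3)"
```

```text
t 20.55 tcp [0.5395 0.0244 0.0142] spyaw -66.21 tilt [-3.e-04 -7.e-04 -1.e+00] F [-0.8 -0.9 -0.8] M [-0.3   0.13  0.2 ] rxF 0.141 T 0.343 ring [ 0.5921 -0.0966  0.0503] gap 0.0115
avg F [-1.   -0.07 -0.23] M [-0.087  0.187 -0.071] rxF 0.124 T 0.053 radial(+out) -0.34 sd [0.36 0.26 0.49 0.05 0.24 0.08]
```

Emit:
{"api": "jog_arm", "payload": {"increments": [[[-0.0005,0.0184,0,0,0,0.0111,255],[-0.0005,0.0184,0,0,0,0.0111,255],[0,0.0092,0,0,0,0.0056,255],[0,0.0092,0,0,0,0.0056,255]]]}}

```text
clock: 21.1
tcp_pos: [0.5518, 0.0292, 0.0141]
orientation: [-0.0, 0.588, 0.809, -0.0]
wrist_force: [-1.4, -0.2, -0.5]
finger_gap: 0.0111
grip_force: 89.2
```

```bash
python3 -c "
from h import *
stat();avg(3)"
```

```text
t 21.1 tcp [0.5518 0.0292 0.0141] spyaw -72.07 tilt [-7.e-04 -1.e-04 -1.e+00] F [-1.4 -0.2 -0.5] M [-0.06  0.28  0.21] rxF 0.185 T 0.396 ring [ 0.5918 -0.0966  0.0501] gap 0.0111
avg F [-2.34  0.86  0.03] M [-0.038  0.362  0.151] rxF 0.259 T 0.41 radial(+out) -1.54 sd [0.63 0.42 0.07 0.04 0.04 0.04]
```

Emit:
{"api": "jog_arm", "payload": {"increments": [[[0,0.0092,0,0,0,0.0056,255],[0,0.0092,0,0,0,0.0056,255],[0,0,0,0,0,0,255]]]}}

```text
clock: 21.55
tcp_pos: [0.5567, 0.0308, 0.014]
orientation: [-0.0, 0.603, 0.798, -0.0]
wrist_force: [-2.6, -0.0, -0.3]
finger_gap: 0.0112
grip_force: 89.1
```

```bash
python3 -c "
from h import *
stat();avg(3)"
```

```text
t 21.55 tcp [0.5567 0.0308 0.014 ] spyaw -74.14 tilt [-3.e-04  0.e+00 -1.e+00] F [-2.6 -0.  -0.3] M [-0.02  0.42  0.07] rxF 0.331 T 0.396 ring [ 0.5921 -0.0964  0.05  ] gap 0.0112
avg F [-1.92  1.23  0.07] M [-0.005  0.445  0.097] rxF 0.2 T 0.297 radial(+out) -1.7 sd [0.17 0.35 0.19 0.04 0.03 0.01]
```

Emit:
{"api": "jog_arm", "payload": {"increments": [[[0,0.0092,0,0,0,0.0056,255],[0,0.0092,0,0,0,0.0056,255],[0,0,0,0,0,0,255]]]}}

```text
clock: 22.0
tcp_pos: [0.5613, 0.032, 0.0141]
orientation: [-0.0, 0.617, 0.787, -0.0]
wrist_force: [-2.6, 1.2, -0.8]
finger_gap: 0.0115
grip_force: 89.1
```

```bash
python3 -c "
from h import *
stat();avg(3)"
```

```text
t 22.0 tcp [0.5613 0.032  0.0141] spyaw -76.16 tilt [-1.e-04  0.e+00 -1.e+00] F [-2.6  1.2 -0.8] M [-0.01  0.43  0.1 ] rxF 0.293 T 0.394 ring [ 0.5922 -0.0963  0.0501] gap 0.0115
avg F [-1.87  1.04 -0.36] M [0.075 0.475 0.099] rxF 0.206 T 0.305 radial(+out) -1.46 sd [0.33 0.31 0.28 0.04 0.03 0.02]
```

Emit:
{"api": "jog_arm", "payload": {"increments": [[[0,0.0092,0,0,0,0.0056,255],[0,0.0092,0,0,0,0.0056,255],[0,0.0092,0,0,0,0.0056,255],[0,0,0,0,0,0,255]]]}}

```text
clock: 22.55
tcp_pos: [0.5681, 0.0335, 0.0141]
orientation: [-0.0, 0.637, 0.771, 0.0]
wrist_force: [-2.9, 1.4, -0.0]
finger_gap: 0.0114
grip_force: 89.1
```

```bash
python3 -c "
from h import *
stat()"
```

```text
t 22.55 tcp [0.5681 0.0335 0.0141] spyaw -79.18 tilt [-0.  0. -1.] F [-2.9  1.4 -0. ] M [0.1  0.47 0.02] rxF 0.338 T 0.363 ring [ 0.5922 -0.0962  0.0501] gap 0.0114
```

Emit:
{"api": "jog_arm", "payload": {"increments": [[[-0.0002,0.0092,0,0,0,0.0056,255],[-0.0002,0.0092,0,0,0,0.0056,255],[0,0.0092,0,0,0,0.0056,255],[0,0,0,0,0,0,255]]]}}

```text
clock: 22.95
tcp_pos: [0.5749, 0.0346, 0.0141]
orientation: [-0.0, 0.657, 0.754, 0.0]
wrist_force: [-3.2, 1.0, 0.5]
finger_gap: 0.0116
grip_force: 89.1
```

```bash
python3 -c "
from h import *
stat()"
```

```text
t 22.95 tcp [0.5749 0.0346 0.0141] spyaw -82.2 tilt [ 0.e+00  1.e-04 -1.e+00] F [-3.2  1.   0.5] M [0.19 0.55 0.06] rxF 0.403 T 0.46 ring [ 0.5921 -0.0962  0.0501] gap 0.0116
```

Emit:
{"api": "jog_arm", "payload": {"increments": [[[-0.0002,0.0092,0,0,0,0.0056,255],[-0.0002,0.0092,0,0,0,0.0056,255],[0,0,0,0,0,0,255]]]}}

```text
clock: 23.25
tcp_pos: [0.5795, 0.0352, 0.0141]
orientation: [-0.0, 0.671, 0.742, 0.0]
wrist_force: [-2.7, 1.7, 0.3]
finger_gap: 0.0113
grip_force: 89.1
```

```bash
python3 -c "
from h import *
stat();avg(2)"
```

```text
t 23.25 tcp [0.5795 0.0352 0.0141] spyaw -84.21 tilt [ 2.e-04  3.e-04 -1.e+00] F [-2.7  1.7  0.3] M [0.35 0.57 0.06] rxF 0.331 T 0.389 ring [ 0.5921 -0.0962  0.0501] gap 0.0113
avg F [-2.04  2.59  0.02] M [0.378 0.537 0.082] rxF 0.233 T 0.315 radial(+out) -2.78 sd [0.77 0.32 0.24 0.01 0.01 0.03]
```

Emit:
{"api": "jog_arm", "payload": {"increments": [[[0.001,0.0092,0,0,0,0.0056,255],[0.001,0.0092,0,0,0,0.0056,255],[0,0.0092,0,0,0,0.0056,255],[0,0,0,0,0,0,255]]]}}

```text
clock: 23.75
tcp_pos: [0.5864, 0.0358, 0.0141]
orientation: [0.0, 0.69, 0.724, -0.0]
wrist_force: [-3.4, 0.6, -0.5]
finger_gap: 0.0113
grip_force: 89.1
```

```bash
python3 -c "
from h import *
stat();avg(2)"
```

```text
t 23.75 tcp [0.5864 0.0358 0.0141] spyaw -87.26 tilt [ 2.e-04 -6.e-04 -1.e+00] F [-3.4  0.6 -0.5] M [-0.03  0.47  0.1 ] rxF 0.448 T 0.551 ring [ 0.592  -0.0961  0.0502] gap 0.0113
avg F [-1.91  0.02 -0.17] M [-0.127  0.418  0.079] rxF 0.251 T 0.33 radial(+out) -0.11 sd [0.02 0.62 0.25 0.   0.02 0.04]
```

Emit:
{"api": "jog_arm", "payload": {"increments": [[[-0.0002,0.0092,0,0,0,0.0056,255],[-0.0002,0.0092,0,0,0,0.0056,255],[0,0,0,0,0,0,255]]]}}

```text
clock: 24.15
tcp_pos: [0.591, 0.036, 0.0141]
orientation: [0.0, 0.703, 0.712, -0.0]
wrist_force: [-2.0, -0.4, -0.4]
finger_gap: 0.0115
grip_force: 89.1
```

```bash
python3 -c "
from h import *
stat();avg(2)"
```

```text
t 24.15 tcp [0.591  0.036  0.0141] spyaw -89.27 tilt [ 2.e-04 -4.e-04 -1.e+00] F [-2.  -0.4 -0.4] M [-0.23  0.45  0.07] rxF 0.269 T 0.335 ring [ 0.592  -0.096   0.0502] gap 0.0115
avg F [-2.07 -0.1  -1.01] M [-0.218  0.384  0.127] rxF 0.273 T 0.4 radial(+out) 0.07 sd [0.02 0.11 0.44 0.01 0.02 0.  ]
```

Emit:
{"api": "jog_arm", "payload": {"increments": [[[-0.0002,0.0092,0,0,0,0.0056,255],[-0.0002,0.0092,0,0,0,0.0056,255],[0,0,0,0,0,0,255]]]}}

```text
clock: 24.55
tcp_pos: [0.5954, 0.036, 0.0141]
orientation: [-0.0, 0.715, 0.699, -0.0]
wrist_force: [-2.8, -0.7, 0.0]
finger_gap: 0.0115
grip_force: 89.1
```

```bash
python3 -c "
from h import *
stat();avg(2)"
```

```text
t 24.55 tcp [0.5954 0.036  0.0141] spyaw -91.28 tilt [-2.e-04 -2.e-04 -1.e+00] F [-2.8 -0.7  0. ] M [-0.27  0.49  0.17] rxF 0.372 T 0.543 ring [ 0.5917 -0.0959  0.0501] gap 0.0115
avg F [-2.36 -0.44 -0.41] M [-0.261  0.516  0.169] rxF 0.31 T 0.479 radial(+out) 0.49 sd [0.07 0.35 0.07 0.06 0.02 0.01]
```

Emit:
{"api": "jog_arm", "payload": {"increments": [[[0,0.0092,0,0,0,0.0056,255],[0,0,0,0,0,0,255]]]}}

```text
clock: 24.85
tcp_pos: [0.5974, 0.036, 0.014]
orientation: [-0.0, 0.721, 0.693, -0.0]
wrist_force: [-3.5, -1.0, -0.4]
finger_gap: 0.0118
grip_force: 89.1
```

```bash
python3 -c "
from h import *
stat();avg(3)"
```

```text
t 24.85 tcp [0.5974 0.036  0.014 ] spyaw -92.28 tilt [-7.e-04 -2.e-04 -1.e+00] F [-3.5 -1.  -0.4] M [-0.3   0.74  0.31] rxF 0.462 T 0.768 ring [ 0.5914 -0.0959  0.05  ] gap 0.0118
avg F [-2.7  -0.98 -0.44] M [-0.336  0.682  0.246] rxF 0.352 T 0.598 radial(+out) 1.07 sd [0.49 0.33 0.78 0.03 0.03 0.02]
```

The seal has bitten. I'll load it in small steps, mostly by pulling sideways at the handle.

Emit:
{"api": "jog_arm", "payload": {"increments": [[[0,0.0092,0,0,0,0.003,255],[0,0,0,0,0,0,255]]]}}

```text
clock: 25.2
tcp_pos: [0.5991, 0.0359, 0.0138]
orientation: [-0.001, 0.724, 0.689, -0.001]
wrist_force: [-4.7, -0.3, 0.9]
finger_gap: 0.0115
grip_force: 89.2
```

```bash
python3 -c "
from h import *
stat();avg(4)"
```

```text
t 25.2 tcp [0.5991 0.0359 0.0138] spyaw -92.82 tilt [-1.8e-03 -1.0e-04 -1.0e+00] F [-4.7 -0.3  0.9] M [-0.34  1.05  0.16] rxF 0.619 T 0.781 ring [ 0.5919 -0.0959  0.0499] gap 0.0115
avg F [-5.43 -1.05  0.25] M [-0.332  1.06   0.065] rxF 0.71 T 0.775 radial(+out) 1.31 sd [0.43 0.46 0.45 0.03 0.04 0.02]
```

Emit:
{"api": "jog_arm", "payload": {"increments": [[[0,0.0092,0,0,0,0.0046,255],[0,0,0,0,0,0,255]]]}}

```text
clock: 25.6
tcp_pos: [0.6008, 0.0359, 0.0137]
orientation: [-0.001, 0.729, 0.684, -0.001]
wrist_force: [-6.7, -0.9, 0.6]
finger_gap: 0.0111
grip_force: 89.2
```

```bash
python3 -c "
from h import *
stat();avg(4)"
```

```text
t 25.6 tcp [0.6008 0.0359 0.0137] spyaw -93.65 tilt [-2.7e-03 -1.0e-04 -1.0e+00] F [-6.7 -0.9  0.6] M [-0.4   1.3   0.16] rxF 0.878 T 1.042 ring [ 0.5918 -0.0958  0.0497] gap 0.0111
avg F [-5.84 -0.48  0.51] M [-0.401  1.272  0.149] rxF 0.767 T 0.916 radial(+out) 0.85 sd [0.27 0.26 0.52 0.01 0.02 0.02]
```

Emit:
{"api": "jog_arm", "payload": {"increments": [[[0,0.0092,0,0,0,0.004,255],[0,0.0046,0,0,0,0.002,255],[0,0,0,0,0,0,255]]]}}

```text
clock: 26.1
tcp_pos: [0.6032, 0.0358, 0.0134]
orientation: [-0.002, 0.736, 0.677, -0.002]
wrist_force: [-6.8, -1.3, -0.3]
finger_gap: 0.0113
grip_force: 89.3
```

```bash
python3 -c "
from h import *
stat();avg(4)"
```

```text
t 26.1 tcp [0.6032 0.0358 0.0134] spyaw -94.72 tilt [-0.0046  0.     -1.    ] F [-6.8 -1.3 -0.3] M [-0.41  1.68  0.21] rxF 0.883 T 1.088 ring [ 0.5918 -0.0957  0.0494] gap 0.0113
avg F [-7.56 -0.46  1.  ] M [-0.386  1.652  0.184] rxF 0.992 T 1.176 radial(+out) 1.06 sd [0.09 0.4  0.32 0.03 0.02 0.02]
```

Emit:
{"api": "jog_arm", "payload": {"increments": [[[0,0.0092,0,0,0,0.004,255],[0,0.0046,0,0,0,0.002,255],[0,0,0,0,0,0,255]]]}}

```text
clock: 26.6
tcp_pos: [0.6057, 0.0356, 0.0131]
orientation: [-0.002, 0.742, 0.67, -0.002]
wrist_force: [-10.2, -1.0, 2.0]
finger_gap: 0.0114
grip_force: 89.4
```

```bash
python3 -c "
from h import *
stat();avg(6)"
```

```text
t 26.6 tcp [0.6057 0.0356 0.0131] spyaw -95.79 tilt [-6.3e-03  1.0e-04 -1.0e+00] F [-10.2  -1.    2. ] M [-0.38  2.01  0.21] rxF 1.332 T 1.54 ring [ 0.5919 -0.0957  0.0492] gap 0.0114
avg F [-9.43 -0.37  1.47] M [-0.397  2.016  0.158] rxF 1.236 T 1.394 radial(+out) 1.31 sd [0.57 0.34 0.39 0.03 0.03 0.04]
```

Emit:
{"api": "jog_arm", "payload": {"increments": [[[0,0.006,0,0,0,0.003,255],[0,0,0,0,0,0,255]]]}}

```text
clock: 27.1
tcp_pos: [0.6069, 0.0354, 0.0131]
orientation: [-0.002, 0.745, 0.667, -0.002]
wrist_force: [-10.3, 0.2, 2.4]
finger_gap: 0.0114
grip_force: 89.5
```

```bash
python3 -c "
from h import *
stat();avg(8)"
```

```text
t 27.1 tcp [0.6069 0.0354 0.0131] spyaw -96.33 tilt [-6.8e-03  1.0e-04 -1.0e+00] F [-10.3   0.2   2.4] M [-0.37  2.11  0.25] rxF 1.352 T 1.603 ring [ 0.5919 -0.0957  0.0492] gap 0.0114
avg F [-10.15  -0.29   1.52] M [-0.387  2.125  0.183] rxF 1.331 T 1.513 radial(+out) 1.39 sd [0.36 0.54 0.42 0.05 0.02 0.03]
```

The torque is about 1.5 N m, so I'll unload it gently.

Emit:
{"api": "jog_arm", "payload": {"increments": [[[0,-0.022,0,0,0,-0.009,255],[0,-0.022,0,0,0,-0.009,255],[0,-0.012,0,0,0,-0.006,255],[0,0,0,0,0,0,255]]]}}

```text
clock: 27.9
tcp_pos: [0.5974, 0.036, 0.0144]
orientation: [0.001, 0.719, 0.695, 0.0]
wrist_force: [-1.4, -3.6, -0.9]
finger_gap: 0.0117
grip_force: 89.0
```

```bash
python3 -c "
from h import *
stat();avg(3)"
```

```text
t 27.9 tcp [0.5974 0.036  0.0144] spyaw -92.01 tilt [ 1.8e-03 -6.0e-04 -1.0e+00] F [-1.4 -3.6 -0.9] M [-0.68  0.24  0.04] rxF 0.163 T 0.199 ring [ 0.592  -0.0959  0.0505] gap 0.0117
avg F [-0.98 -3.28 -1.37] M [-0.714  0.267  0.057] rxF 0.114 T 0.171 radial(+out) 3.32 sd [0.67 0.63 0.31 0.05 0.04 0.03]
```

Emit:
{"api": "jog_arm", "payload": {"increments": [[[-0.004,-0.014,0,0,0,-0.0085,255],[0,0,0,0,0,0,255]]]}}

```text
clock: 28.25
tcp_pos: [0.5936, 0.036, 0.0144]
orientation: [0.0, 0.709, 0.705, 0.001]
wrist_force: [-0.1, 0.3, -0.5]
finger_gap: 0.0114
grip_force: 89.1
```

```bash
python3 -c "
from h import *
stat();avg(3)"
```

```text
t 28.25 tcp [0.5936 0.036  0.0144] spyaw -90.39 tilt [ 0.0013  0.001  -1.    ] F [-0.1  0.3 -0.5] M [-0.01 -0.04  0.01] rxF 0.017 T 0.031 ring [ 0.592  -0.096   0.0502] gap 0.0114
avg F [-0.46  0.41 -1.8 ] M [ 0.043 -0.081  0.099] rxF 0.061 T 0.16 radial(+out) -0.4 sd [0.67 0.25 0.47 0.04 0.06 0.03]
```

Emit:
{"api": "jog_arm", "payload": {"increments": [[[0,0,-0.04,0,0,0,255],[0,0,-0.08,0,0,0,255],[0,0,-0.1,0,0,0,255],[0,0,-0.1,0,0,0,255],[0,0,-0.12,0,0,0,255],[0,0,0,0,0,0,255],[-0.141,-0.078,0,0,0,0,255],[-0.141,-0.078,0,0,0,0,255],[-0.141,-0.078,0,0,0,0,255],[-0.141,-0.078,0,0,0,0,255],[-0.141,-0.078,0,0,0,0,255],[-0.141,-0.078,0,0,0,0,255],[-0.141,-0.078,0,0,0,0,255],[-0.141,-0.078,0,0,0,0,255],[0,0,0,0,0,-0.0325,255],[0,0,0,0,0,-0.0325,255],[0,0,0,0,0,-0.0325,255],[0,0,0,0,0,-0.0325,255],[0,0,0,0,0,0,255],[0,0,0,0,0,0,255]]]}}

```text
clock: 30.4
tcp_pos: [0.4345, -0.2449, 0.1237]
orientation: [-0.0, 0.553, 0.833, 0.0]
wrist_force: [0.2, -0.2, -2.5]
finger_gap: 0.0114
grip_force: 89.2
```

```bash
python3 -c "
from h import *
stat();avg(2)"
```

```text
t 30.4 tcp [ 0.4345 -0.2449  0.1237] spyaw -67.2 tilt [-7.e-04  5.e-04 -1.e+00] F [ 0.2 -0.2 -2.5] M [ 0.03  0.04 -0.02] rxF 0.064 T 0.041 ring [ 0.485  -0.3669  0.1596] gap 0.0114
avg F [ 0.19  0.02 -1.82] M [0.021 0.033 0.032] rxF 0.025 T 0.057 radial(+out) 0.16 sd [0.55 0.12 0.13 0.   0.01 0.01]
```

Emit:
{"api": "jog_arm", "payload": {"increments": [[[0,0,0.12,0,0,0,255],[0,0,0.12,0,0,0,255],[0,0,0.12,0,0,0,255],[0,0,0.12,0,0,0,255],[0,0,0.06,0,0,0,255],[0,0,0.03,0,0,0,255],[0,0,0.008,0,0,0,255],[0,0,0.008,0,0,0,255],[0,0,0,0,0,0,255]]]}}

```text
clock: 31.4
tcp_pos: [0.4355, -0.2457, -0.0215]
orientation: [0.001, 0.552, 0.834, -0.0]
wrist_force: [-0.2, 1.2, 2.1]
finger_gap: 0.0116
grip_force: 90.8
```

```bash
python3 -c "
from h import *
stat();avg(2)"
```

```text
t 31.4 tcp [ 0.4355 -0.2457 -0.0215] spyaw -67.07 tilt [ 0.0013 -0.0011 -1.    ] F [-0.2  1.2  2.1] M [-0.13 -0.13  0.02] rxF -0.216 T -0.192 ring [ 0.4862 -0.3675  0.0147] gap 0.0116
avg F [-0.28  2.31  1.28] M [-0.177 -0.083  0.035] rxF -0.405 T -0.369 radial(+out) 1.39 sd [0.07 0.35 0.35 0.01 0.04 0.02]
```

Emit:
{"api": "jog_arm", "payload": {"increments": [[[0,0,0.008,0,0,0,255],[0,0,0.004,0,0,0,255],[0,0,0,0,0,0,230],[0,0,0,0,0,0,180],[0,0,0,0,0,0,0],[0,0,0,0,0,0,0],[0,0,0,0,0,0,0],[0,0,0,0,0,0,0],[0,0,0,0,0,0,0],[0,0,0,0,0,0,0],[0,0,-0.06,0,0,0,0],[0,0,-0.12,0,0,0,0],[0,0,-0.16,0,0,0,0],[0,0,-0.16,0,0,0,0],[0,0,-0.16,0,0,0,0],[0,0,-0.16,0,0,0,0],[0,0,-0.16,0,0,0,0],[0,0,0,0,0,0,0]]]}}

```text
clock: 33.3
tcp_pos: [0.4373, -0.2472, 0.2255]
orientation: [0.005, 0.552, 0.834, -0.0]
wrist_force: [-0.2, -0.2, 0.1]
finger_gap: 0.0855
grip_force: 0.0
```

Run:
```python
from h import *
np.set_printoptions(precision=4,suppress=True)
stat(); c=cam("wrist"); save(c,"z.png")
for t,z in [("spanner_grip",.01),("spanner_ring",.01),("cap_top",.06),("fitting",0)]:
    for d in spotter.landmark_of(t,"wrist")[:1]: print(t,d["uv"],round(d["conf"],2),px2z(c,d["uv"],z)[:2])
```

```text
t 33.3 tcp [ 0.4373 -0.2472  0.2255] spyaw -67.06 tilt [ 0.0079 -0.0064 -0.9999] F [-0.2 -0.2  0.1] M [0.03 0.04 0.02] rxF -0.006 T 0.011 ring [ 0.4878 -0.3688  0.2627] gap 0.0855
spanner_grip [279.7, 172.9] 0.7 [ 0.4381 -0.2527]
spanner_ring [276.5, 262.2] 0.61 [ 0.4846 -0.3755]
fitting [443.6, 105.0] 0.77 [ 0.5933 -0.0967]
```

View pics/z.png

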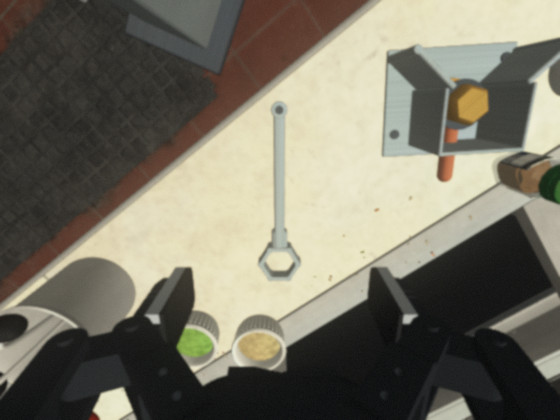

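The spanner lies flat on the worktop at (280,110)–(279,260), clear of the fitting. The bystanders in view are undisturbed and the gripper is free.

```bash
python3 -c "
from h import *
print(ticket.hand_in())"
```

```text
the job is handed in; nothing more can be done
None
```

The job is handed in: the cap was tightened in two swings to a measured 1.5 N m or so after the seal bit, and the spanner lies flat on the worktop, clear of the fitting, at about 33 s. The hand-in returned no verdict.

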